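# Snap a new wear strip into its clip holder

### The arm

A 6-joint arm with a two-finger parallel gripper is mounted at the origin on a cart in front of the work surface, level with it; the furniture and walls round the work are solid. World frame = base frame: x ahead of the robot, y to its left, z up, the work surface at z = 0. Lengths are in mm, angles in degrees, forces in N, time in s.
With the tool pointing down it reaches from about 275 to 1000 mm from the base axis. Payload 8.4 kg.
Tool frame: the origin (TCP) lies between the finger pads; the fingertips stand 11 mm ahead of it and the grasp point (between the pads) lies 8 mm behind it; z points along the fingers, y is the line along which they close (so a half turn about z gives the same grasp; the last joint's range is limited). The gripper opens to 85 mm and grips with 20 to 120 N. Pads are 22 mm wide; open, the fingers measure 114 mm over their backs; the gripper's body (76 mm by 85 mm) begins 54 mm behind the grasp point. The pads swing forward as they close: fully open they stand 13 mm farther back than shut.
Start: joints at [65.18, 20.225, 93.587, -0, 66.188, -0.138], TCP at [260.998, 567.898, 242.281] pointing down, gripper open.
Joint ranges: [-150.9, 150.9], [-52.94, 120.26], [3.33, 152.33], [-74.26, 254.26], [0, 154.13], [-172.89, 172.89]. Speed limits (degrees/s): [127.2, 127.2, 159.86, 180, 180, 180].

### API

Orientations are given as a 3x3 rotation matrix whose columns are the frame's x, y, z axes.
In Python, from rig import sensors, optics, job gives the robot as it stands.
- The arm moves only by the tool carry_out, never from a script. Its argument "plan" is a list of rows, each a list of 4 numbers: the shift along the tool's x, y, z in mm, then the turn about the tool's z in rad. In form: [[tx, ty, tz, spin], ...]. A call has 1 to 12 rows; each row is the pose to reach, as a shift and turn from the pose commanded when the call began, along the tool's axes at that moment; what a row does not reach only later rows make up. A row lasts 1/12 s, in which the tool goes at most 41.7 mm and 7.16 degrees, less where a joint would pass 70% of its speed; a pose out of reach is approached as far as the arm can. A call with a gripper value outside its range is refused whole. "claw" is the opening, from 0 (shut) to 1 (fully open), set as the call begins (left out, the last holds). The fingers move at their own pace and stop on an object; "grip_force" is the grip in N (left out, the last holds). Time passes only in rows, so rows that repeat a pose let the fingers close. It gives the time, the measured TCP pose, the force, the opening and the grip force at its end, in the units of the state.
- sensors.state(): the state, without advancing time (a new reading comes with each control period).
- optics.camera(name): name is "side" or "top"; returns a dict with "color" (480x640x3 uint8, blue, green, red), "fx", "fy", "cx", "cy" (pixels), "pose" (4x4, takes a point from camera to world coordinates). Camera axes: x right, y down, z forward; pixel columns grow to the right and rows downward; lengths in mm; the calibration is good to about 2 mm. A picture is of the moment at which its call begins. There is no depth.
- job.finish_job(): hands the job in; it is judged then, once.
The state is a dict: "t": time; "q": joint angles; "dq": joint speeds; "joint_efforts": joint torques, N m; "tcp_pos": TCP position; "tool_rot": TCP orientation; "wrist_force": force on the tool from outside, world axes, zero at the start; "wrist_torque": the same for the moment, N m; "finger_gap": finger opening in mm; "grip_force": force on a finger pad.
Only numpy, scipy, OpenCV 4.12 (cv2) and the standard library are available. Lean on these libraries where they do the work, as an engineer would, in place of code of your own. Each camera call takes 0.05 s, during which the arm holds its last target. There are 200 camera calls.

### The job

Pick up the widest of the three small oak pieces (the wear strip) and lay it lengthwise between the four steel spring clips of the wooden holder, then press it straight down until the clips give way and snap shut over it, so that it lies fully home on its ledges. Keep hold of it and keep pressing it down firmly, with about 10 N; the program finishes while still gripping and pressing, nothing is let go. Leave the other two oak pieces where they are.

Things in the scene. Friction and masses are not known exactly. Their poses are not given: they have to be found in the camera images.
- wear_strip: plain oak strip, a rectangular block 36 x 170 x 22 mm (x, y, z), about 0.1 kg, lying flat on the table; the widest of the three loose oak pieces. Origin at the centre of its underside, y along its length, z up. Its two ends and two faces are alike. Grasp it across its 36 mm width at the middle of its length.
- holder: fixed wooden clip holder, board 92 x 204 x 12 mm (x, y, z); origin at the centre of its underside (on the table), y along its length, z up. Heights are above the origin. Two end stops 176 mm apart reach 48 mm; four spring clips stand in pairs at y = +60 and -60 mm, tops at 77 mm flaring to 51 mm apart, hooks 30 mm apart at 53 to 55 mm. The middle between the pairs is open.
- seat: the holder's two wooden ledges (fixed; origin and axes as the holder), tops at 30 mm. Home: strip centred, its y along the holder's y (either way round), underside at 30, top at 52, under the hooks. Going down it meets the clips with its underside near 61 mm; force peaks (10 to 20 N) near 55, slides easier (3 to 6 N) and falls to none near 32, when the hooks snap over its top.
- clip_near_left (a joint): sprung steel clip, 20 mm wide, on the -x side at y = +60 mm of the holder (in the holder's frame); hinge value 0 = at rest (upright, hook over the strip), growing as its top is pushed outward (stop at 0.4 rad); a spring returns it. It reads about 0.08 (0.02 to 0.15 if the strip is off centre) while the strip squeezes past and about 0 once the strip has snapped under its hook.
- clip_near_right (a joint): sprung steel clip, 20 mm wide, on the -x side at y = -60 mm of the holder (in the holder's frame); hinge value 0 = at rest (upright, hook over the strip), growing as its top is pushed outward (stop at 0.4 rad); a spring returns it. It reads about 0.08 (0.02 to 0.15 if the strip is off centre) while the strip squeezes past and about 0 once the strip has snapped under its hook.
- clip_far_left (a joint): sprung steel clip, 20 mm wide, on the +x side at y = +60 mm of the holder (in the holder's frame); hinge value 0 = at rest (upright, hook over the strip), growing as its top is pushed outward (stop at 0.4 rad); a spring returns it. It reads about 0.08 (0.02 to 0.15 if the strip is off centre) while the strip squeezes past and about 0 once the strip has snapped under its hook.
- clip_far_right (a joint): sprung steel clip, 20 mm wide, on the +x side at y = -60 mm of the holder (in the holder's frame); hinge value 0 = at rest (upright, hook over the strip), growing as its top is pushed outward (stop at 0.4 rad); a spring returns it. It reads about 0.08 (0.02 to 0.15 if the strip is off centre) while the strip squeezes past and about 0 once the strip has snapped under its hook.
- short_strip: bystander: narrow short oak strip 24 x 150 x 19 mm (x, y, z) lying on the table; origin at the centre of its underside, y along its length
- long_stick: bystander: long square oak stick 24 x 200 x 22 mm (x, y, z) lying on the table; origin at the centre of its underside, y along its length
- stone_box: bystander, fixed: closed dark wooden oilstone box 70 x 190 x 45 mm (x, y, z); origin at the centre of its underside, y along its length

How it is judged:
By the outcome, as a careful person would: the job done as asked, in the order asked, and still so for the second after the job is handed in, while the arm keeps its last pose, push and grip.
It also fails if it takes over 64 s, if anything falls off the work surface, if the arm or the gripper's body presses on something with over 40 N, if the wrist force passes 120 N, or if a joint passes its speed limit or range.

## Working session

There is one attempt and no reset: what is moved stays moved. The work goes in short steps, Python scripts to look and compute and a tool call to move; the robot and the scene stay as the last step left them, time stands still between calls to the robot, and variables do not carry over. Pictures are saved under pics/ and viewed, at most 10 in all, crops included, and the job is handed in when it is done.

Besides the shell and the picture viewer there is one more tool, called after "Call:" as a command line: name --pt "numbers of a row" for each row, then --argument value for the rest. carry_out: Moves the arm, as the interface text tells. Its arguments: {"type":"object","properties":{"plan":{"type":"array"},"claw":{"type":"number"},"grip_force":{"type":"number"}},"required":["plan"]}

```bash
ls; mkdir -p pics; python3 - <<'E'
from rig import sensors, optics, job
import cv2,numpy as np
s=sensors.state();print(s['t'],s['tcp_pos'],s['tool_rot'],s['finger_gap'],s['wrist_force'])
for n in('side','top'):
    c=optics.camera(n);cv2.imwrite(f'pics/{n}0.png',c['color']);print(n,c['fx'],c['fy'],c['cx'],c['cy'],np.round(c['pose'],3).tolist())
E
```

```text
pics
0.0 [260.80589954 567.45339788 241.53436079] [[-9.08615957e-01  4.17632212e-01 -6.14657652e-04]
 [ 4.17632664e-01  9.08615032e-01 -1.29670635e-03]
 [ 1.69408423e-05 -1.43490919e-03 -9.99998970e-01]] 85.18188712676721 [0.52930791 0.1494799  0.63369747]
side 475.7514541186737 475.7514541186737 310.8145616175865 235.945891388506 [[0.836, -0.257, 0.484, 133.853], [-0.548, -0.349, 0.761, -634.223], [-0.026, -0.901, -0.432, 440.542], [0.0, 0.0, 0.0, 1.0]]
top 553.4220702494636 553.4220702494636 314.4827704096712 242.706378911473 [[0.007, -0.997, 0.077, 493.61], [-1.0, -0.006, 0.008, 49.276], [-0.007, -0.077, -0.997, 1271.121], [0.0, 0.0, 0.0, 1.0]]
```

View pics/top0.png

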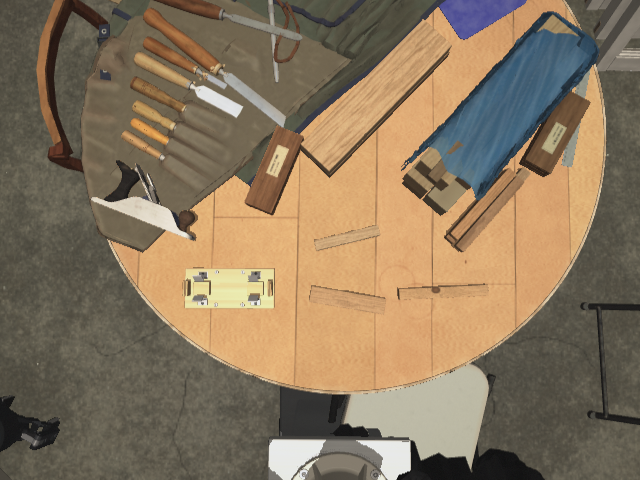

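View pics/side0.png

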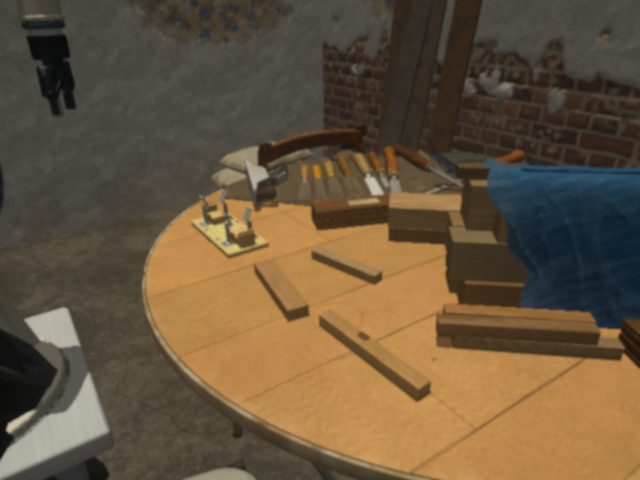

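The top view shows the wear strip around (347,299), the short strip around (347,238), the long stick around (443,291) and the holder around (229,288). In the side view the strip is around (280,289) and the holder around (230,225). I'll enlarge both regions.

```bash
python3 - <<'E'
import cv2,numpy as np
t=cv2.imread('pics/top0.png');s=cv2.imread('pics/side0.png')
a=cv2.resize(t[255:325,175:395],None,fx=3.6,fy=3.6,interpolation=cv2.INTER_CUBIC)
b=cv2.resize(s[180:330,180:320],None,fx=4,fy=4,interpolation=cv2.INTER_CUBIC)[:,:560]
cv2.imwrite('pics/ta.png',a);cv2.imwrite('pics/sb.png',b)
E
```

```text
(no output)
```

View pics/ta.png

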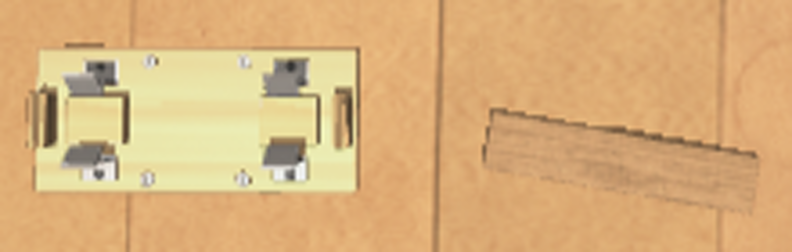

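View pics/sb.png

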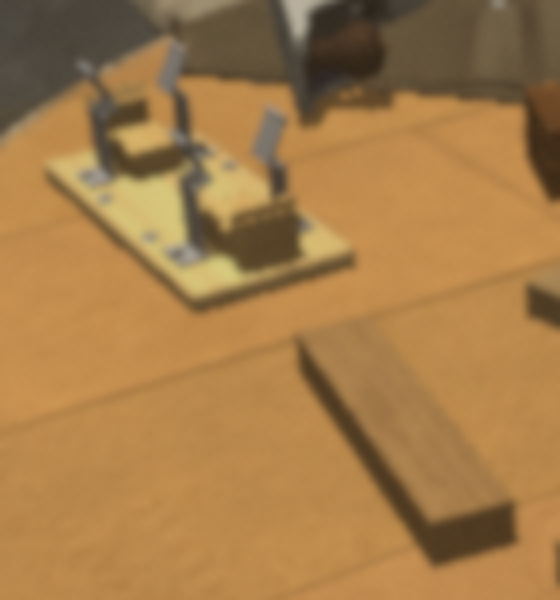

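The top crop shows the board corners at about (38,48)–(358,190), the ledges with their far-end edge at x≈318, and the strip at (487,108)–(757,212). The side crop shows the strip's top corners at about (298,340), (513,508) and (435,527), and the near ledge's front edge from (237,228) to (297,205). Next I'll measure with masks and rays.

```bash
cat > h.py <<'E'
import cv2,numpy as np
from rig import sensors, optics, job
def ray(c,p):
    d=c['pose'][:3,:3]@np.array([(p[0]-c['cx'])/c['fx'],(p[1]-c['cy'])/c['fy'],1]);return c['pose'][:3,3],d/np.linalg.norm(d)
def onplane(c,p,z):
    o,d=ray(c,p);return o+d*(z-o[2])/d[2]
def tri(c1,p1,c2,p2):
    o1,d1=ray(c1,p1);o2,d2=ray(c2,p2)
    t=np.linalg.lstsq(np.c_[d1,-d2],o2-o1,rcond=None)[0]
    a,b=o1+t[0]*d1,o2+t[1]*d2;return (a+b)/2,np.linalg.norm(a-b)
def blob(mask,seed,k=3):
    m=cv2.morphologyEx(mask.astype(np.uint8),cv2.MORPH_CLOSE,np.ones((k,k)))
    n,l,st,ce=cv2.connectedComponentsWithStats(m)
    m=(l==l[seed[1],seed[0]]).astype(np.uint8)
    return max(cv2.findContours(m,0,cv2.CHAIN_APPROX_NONE)[0],key=cv2.contourArea)
def rectxy(c,ct,z):
    w=np.array([onplane(c,p,z)[:2] for p in ct[:,0,:].astype(float)],np.float32)
    (x,y),(a,b),_=r=cv2.minAreaRect(w); bx=cv2.boxPoints(r)
    e=max((bx[1]-bx[0],bx[2]-bx[1]),key=np.linalg.norm)
    return np.array([x,y]),sorted((a,b)),np.degrees(np.arctan2(e[1],e[0]))%180
E
python3 - <<'E'
from h import *
T=optics.camera('top');S=optics.camera('side')
f=lambda c:cv2.cvtColor(c['color'],cv2.COLOR_BGR2HSV).astype(int)
h=f(T)
for p in[(229,288),(200,304),(345,298),(350,300),(330,270),(345,239)]:print(p,h[p[1],p[0]],T['color'][p[1],p[0]])
h2=f(S)
for p in[(280,285),(290,300),(250,290),(310,290),(280,305)]:print('side',p,h2[p[1],p[0]])
b=blob(h[...,0]>=21,(229,288),5) ; print('board',rectxy(T,b,12),cv2.boxPoints(cv2.minAreaRect(b)).round(1).tolist())
dif=T['color'].astype(int)[...,2]
for th in(200,210,215):
  b=blob(dif<th,(347,299)) ; print('strip',th,len(b),rectxy(T,b,22),cv2.boxPoints(cv2.minAreaRect(b)).round(1).tolist())
s4=lambda x,y:(x/4+180-.4,y/4+180-.4)
t4=lambda x,y:(x/3.6+175-.36,y/3.6+255-.36)
for n,a,c in[('strip far',(487,163),(298,340)),('near right',(757,155),(513,506)),('near left',(750,212),(435,525)),
  ('ledge l',(318,145),(237,226)),('ledge r',(318,94),(297,205)),('board r',(358,190),(195,300)),('board fr',(358,48),(353,255)),('board l',(35,190),(45,165))]:
    print(n,tri(T,t4(*a),S,s4(*c)))
E
```

```text
(229, 288) [ 27  73 234] [167 227 234]
(200, 304) [ 15   9 232] [224 228 232]
(345, 298) [ 15 116 207] [113 160 207]
(350, 300) [ 15 113 214] [119 167 214]
(330, 270) [ 15 123 218] [113 167 218]
(345, 239) [ 16 101 205] [124 168 205]
side (280, 285) [ 16 140 169]
side (290, 300) [ 16 142 162]
side (250, 290) [ 17 152 185]
side (310, 290) [ 17 152 186]
side (280, 305) [ 17 150  80]
board (array([486.82125854, 254.37149048]), [86.02748107910156, 204.53912353515625], np.float32(90.41407)) [[183.0, 269.0], [273.0, 269.0], [273.0, 307.0], [183.0, 307.0]]
strip 200 3393 (array([627.94128418, -63.62414551]), [734.8936157226562, 1040.7291259765625], np.float32(119.5942)) [[89.9000015258789, 198.1999969482422], [486.20001220703125, -18.5], [641.2999877929688, 265.20001220703125], [245.0, 481.8999938964844]]
strip 210 2509 (array([613.71899414,  52.55249023]), [1094.15869140625, 1497.375244140625], np.float32(90.18005)) [[-0.0, 0.0], [639.0, 0.0], [639.0, 479.0], [0.0, 479.0]]
strip 215 2509 (array([613.71899414,  52.55249023]), [1094.15869140625, 1497.375244140625], np.float32(90.18005)) [[-0.0, 0.0], [639.0, 0.0], [639.0, 479.0], [0.0, 479.0]]
strip far (array([459.12601319,  69.2953954 ,  17.08446892]), np.float64(4.644237402821745))
near right (array([ 466.23567811, -100.09643757,   16.3256468 ]), np.float64(2.685112838000903))
near left (array([431.78908245, -95.91258104,  18.62983126]), np.float64(0.5209363824558878))
ledge l (array([473.77104529, 172.13951674,  31.02617928]), np.float64(4.024833906774988))
ledge r (array([506.26843345, 171.79170749,  33.69682436]), np.float64(6.221409624505286))
board r (array([442.20468202, 150.16833594,   8.4396145 ]), np.float64(2.7866058685166695))
board fr (array([531.37282636, 151.74966188,   6.1761494 ]), np.float64(3.663954645255963))
board l (array([440.93456686, 353.90592002,   8.69866318]), np.float64(2.316758300109365))
```

```bash
cat >> h.py <<'E'
def edge(img,a,b,r=4,n=120,m=.12):
    """robust line through the strongest gradient along segment a-b (pixels)"""
    a,b=np.array(a,float),np.array(b,float);u=(b-a)/np.linalg.norm(b-a);v=np.array([-u[1],u[0]])
    s=np.linspace(m,1-m,n)[:,None,None];o=np.arange(-r,r+.01,.25)[None,:,None]
    P=(a+(b-a)*s+v*o).astype(np.float32)
    g=cv2.GaussianBlur(cv2.remap(img,P[...,0],P[...,1],cv2.INTER_CUBIC).astype(np.float32),(0,0),1.5)
    d=np.abs(np.diff(g,axis=1)).sum(2);j=d.argmax(1)
    pts=((P[:,:-1]+P[:,1:])/2)[np.arange(n),j]
    l=cv2.fitLine(pts,cv2.DIST_HUBER,0,.01,.01).ravel()
    return l,float(np.median(np.abs((pts-l[2:])@np.array([-l[1],l[0]]))))
def quad(img,c,r=4):
    E=[edge(img,c[i],c[(i+1)%4],r) for i in range(4)];L=[e[0] for e in E];out=[]
    for i in range(4):
        p,q=L[i-1],L[i];t=np.linalg.solve(np.c_[p[:2],-q[:2]],q[2:]-p[2:]);out.append(p[2:]+t[0]*p[:2])
    return np.array(out),[round(e[1],2) for e in E]
E
python3 - <<'E'
from h import *
T=optics.camera('top');S=optics.camera('side')
s4=lambda q:[(x/4+179.6,y/4+179.6) for x,y in q]
t4=lambda q:[(x/3.6+174.64,y/3.6+254.64) for x,y in q]
def rep(n,qt,qs,z,r=3):
    a,ra=quad(T['color'],t4(qt),r);b,rb=quad(S['color'],s4(qs),r)
    print(n,ra,rb)
    for nm,c,q in(('T',T,a),('S',S,b)):
        w=np.array([onplane(c,p,z)[:2] for p in q]);e=w-np.roll(w,-1,0)
        print(nm,q.round(1).tolist(),'ctr',w.mean(0).round(1),'sides',np.linalg.norm(e,axis=1).round(1),'yaw',np.degrees(np.arctan2(e[:,1],e[:,0])).round(1)%180)
    print('tri',[ (x.round(1).tolist(),round(g,1)) for x,g in (tri(T,p,S,q) for p,q in zip(a,b))])
    print('tri ctr',tri(T,a.mean(0),S,b.mean(0)))
rep('strip',[(490,109),(757,155),(750,212),(485,163)],[(375,318),(513,508),(435,527),(298,340)],22)
rep('board',[(38,48),(358,48),(358,190),(35,190)],[(195,130),(353,255),(195,300),(45,165)],12)
E
```

```text
strip [0.18, 0.23, 0.97, 0.21] [0.33, 0.0, 0.07, 0.17]
T [[311.1000061035156, 284.3999938964844], [386.1000061035156, 296.70001220703125], [384.20001220703125, 312.8999938964844], [307.20001220703125, 301.79998779296875]] ctr [464.1 -15.2] sides [170.8  36.4 174.3  40. ] yaw [ 81.1 172.9  82.3 167.7]
S [[271.79998779296875, 257.6000061035156], [308.6000061035156, 305.0], [286.8999938964844, 310.29998779296875], [253.10000610351562, 262.6000061035156]] ctr [459.8 -16.4] sides [174.1  35.8 169.6  37.5] yaw [ 80.3 168.3  80.8 175.2]
tri [([494.5, 66.7, 21.6], np.float64(3.6)), ([467.7, -102.0, 19.0], np.float64(4.8)), ([431.3, -97.2, 20.8], np.float64(5.4)), ([457.1, 74.4, 19.4], np.float64(0.3))]
tri ctr (array([463.47456755, -15.39432437,  16.03866492]), np.float64(1.1200120109839122))
board [0.0, 0.52, 0.0, 0.84] [0.67, 0.23, 0.0, 0.59]
T [[186.6999969482422, 268.6000061035156], [273.3999938964844, 268.6000061035156], [272.8999938964844, 307.5], [186.0, 307.5]] ctr [486.7 250.7] sides [197.7  88.1 196.9  88.2] yaw [ 90.4 179.9  90.4   0.5]
S [[232.89999389648438, 215.10000610351562], [268.0, 242.89999389648438], [228.1999969482422, 254.60000610351562], [188.5, 218.89999389648438]] ctr [482.6 242.4] sides [176.4  87.5 216.4 100.8] yaw [ 88.8 179.4  90.3 156. ]
tri [([535.6, 350.1, -0.1], np.float64(11.4)), ([531.0, 152.7, 6.8], np.float64(1.3)), ([442.3, 152.8, 7.2], np.float64(1.8)), ([438.1, 349.6, 15.8], np.float64(8.5))]
tri ctr (array([487.38533235, 251.46322112,   4.22911698]), np.float64(1.9207520686815545))
```

Call:
carry_out --pt "-428 -445 0 1.297" --pt "-428 -445 0 1.297" --pt "-428 -445 0 1.297" --pt "-428 -445 0 1.297" --pt "-428 -445 0 1.297" --pt "-428 -445 0 1.297" --pt "-428 -445 0 1.297" --pt "-428 -445 0 1.297" --pt "-428 -445 0 1.297" --pt "-428 -445 0 1.297" --pt "-428 -445 0 1.297" --pt "-428 -445 0 1.297" --claw 1

```text
t: 1.3
tcp_pos: [425.7, 93.8, 242.6]
tool_rot: [[0.16, 0.987, 0.001], [0.987, -0.16, 0.0], [0.0, 0.001, -1.0]]
wrist_force: [0.8, 0.1, -0.0]
finger_gap: 85.3
grip_force: 0.0
```

Call:
carry_out --pt "-35 20 30 0" --pt "-70 40 60 0" --pt "-95 53 100 0" --pt "-95 53 130 0" --pt "-95 53 150 0" --pt "-95 53 150 0" --pt "-95 53 150 0" --pt "-95 53 150 0"

```text
t: 1.97
tcp_pos: [463.7, -6.0, 93.6]
tool_rot: [[0.156, 0.988, 0.001], [0.988, -0.156, 0.0], [0.0, 0.001, -1.0]]
wrist_force: [-0.8, 0.6, -0.0]
finger_gap: 85.6
grip_force: 0.0
```

```bash
python3 - <<'E'
from h import *
s=sensors.state();print(s['t'],s['tcp_pos'],s['tool_rot'].round(4).tolist() if hasattr(s['tool_rot'],'round') else s['tool_rot'],s['q'],s['wrist_force'])
T=optics.camera('top');S=optics.camera('side')
a=cv2.resize(T['color'][230:350,270:430],None,fx=3,fy=3,interpolation=cv2.INTER_CUBIC)
b=cv2.resize(S['color'][200:330,180:340],None,fx=3,fy=3,interpolation=cv2.INTER_CUBIC)
k=np.zeros((390,800+160,3),np.uint8);k=np.zeros((390,960,3),np.uint8);k[:360,:480]=a;k[:,480:]=b
cv2.imwrite('pics/p1.png',cv2.resize(k,(800,325)))
E
```

```text
1.9667 [463.66465812  -6.04170514  93.56287256] [[0.156, 0.9878, 0.0011], [0.9878, -0.156, 0.0001], [0.0002, 0.001, -1.0]] [-9.34678796e-01  1.83005963e+01  1.20024497e+02  5.88545933e-03
  4.16143702e+01  8.03592536e+00] [-0.84958584  0.57974233 -0.01281774]
```

View pics/p1.png

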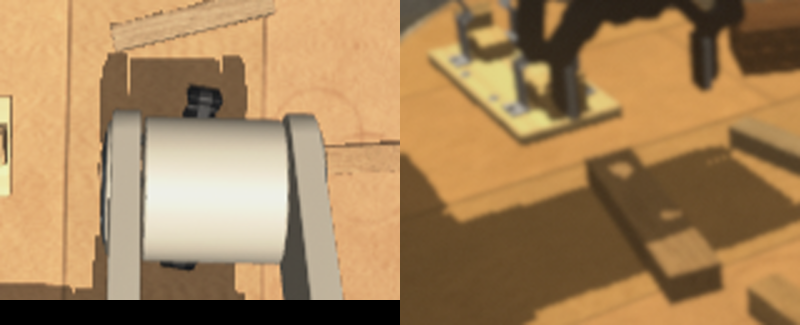

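The arm hides the strip from above. In the side view the fingers straddle the strip's line, so I'll descend.

Call:
carry_out --pt "-5 1 20 0" --pt "-9.3 1.3 40 0" --pt "-9.3 1.3 58 0" --pt "-9.3 1.3 70 0" --pt "-9.3 1.3 76 0" --pt "-9.3 1.3 80 0" --pt "-9.3 1.3 80 0" --pt "-9.3 1.3 80 0"

```text
t: 2.73
tcp_pos: [463.5, -15.6, 13.2]
tool_rot: [[0.156, 0.988, 0.001], [0.988, -0.156, -0.0], [0.0, 0.001, -1.0]]
wrist_force: [0.3, -0.6, -0.1]
finger_gap: 85.4
grip_force: 0.0
```

Call:
carry_out --pt "0 0 0 0" --pt "0 0 0 0" --pt "0 0 0 0" --pt "0 0 0 0" --pt "0 0 0 0" --pt "0 0 0 0" --pt "0 0 0 0" --pt "0 0 0 0" --claw 0 --grip_force 60

```text
t: 3.4
tcp_pos: [463.0, -15.8, 12.8]
tool_rot: [[0.156, 0.988, 0.0], [0.988, -0.156, 0.0], [0.0, 0.0, -1.0]]
wrist_force: [-1.5, 0.3, 9.1]
finger_gap: 34.4
grip_force: 60.5
```

Call:
carry_out --pt "0 0 -1 0" --pt "0 0 -4 0" --pt "0 0 -15 0" --pt "0 0 -40 0" --pt "0 0 -75 0" --pt "0 0 -110 0" --pt "0 0 -140 0" --pt "0 0 -150 0" --pt "0 0 -150 0" --pt "0 0 -150 0" --grip_force 110

```text
t: 4.23
tcp_pos: [462.5, -15.8, 161.9]
tool_rot: [[0.156, 0.988, 0.0], [0.988, -0.156, -0.0], [0.0, 0.0, -1.0]]
wrist_force: [-0.4, 0.4, -1.0]
finger_gap: 33.7
grip_force: 109.7
```

```bash
python3 - <<'E'
from h import *
s=sensors.state();print(s['t'],s['tcp_pos'],s['finger_gap'],s['wrist_force'],s['wrist_torque'])
T=optics.camera('top');S=optics.camera('side')
cv2.imwrite('pics/t2.png',T['color']);cv2.imwrite('pics/s2.png',S['color'])
k=np.zeros((480,800,3),np.uint8);k[:,:400]=cv2.resize(T['color'][200:360,280:413],(400,480));k[:,400:]=cv2.resize(S['color'][130:322,220:380],(400,480))
cv2.imwrite('pics/p2.png',k)
E
```

```text
4.2333 [462.50987916 -15.81275202 161.91170006] 33.690014808803575 [-0.44586825  0.35436364 -1.00219962] [0.00233965 0.0271391  0.04180335]
```

View pics/p2.png

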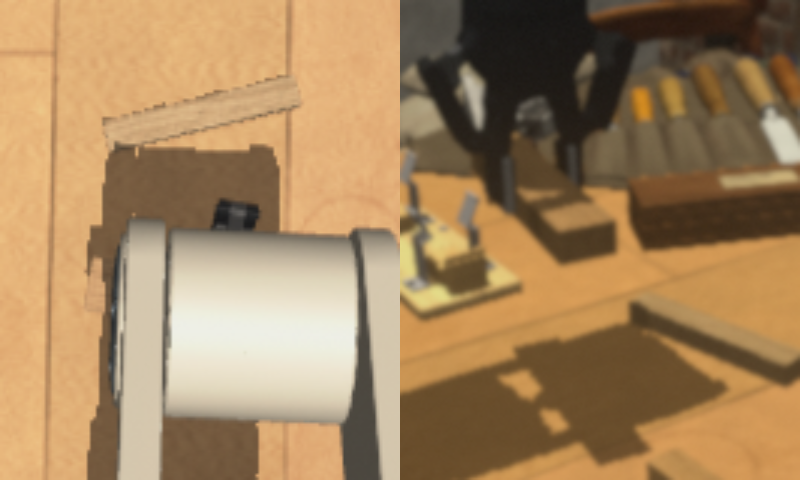

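The strip is held level; its near end shows at about (562,235)–(613,218) in the side half, and its far end at x≈85–103 in the top half. Now I'll refine the holder's centre and the strip's offset in the grip.

```bash
python3 - <<'E'
from h import *
T=optics.camera('top');S=optics.camera('side')
# holder: board edges, top view, parts clear of the stops
I=cv2.imread('pics/top0.png')
t4=lambda x,y:(x/3.6+174.64,y/3.6+254.64)
seg={'l1':((36,50),(36,80)),'l2':((36,158),(36,188)),'r1':((358,50),(358,85)),'r2':((358,155),(358,188)),'top':((120,48),(350,48)),'bot':((60,190),(350,190))}
for k,(a,b) in seg.items():
    l,e=edge(I,t4(*a),t4(*b),2.5);d=np.array(l[:2]);print(k,l.round(3),round(e,2),onplane(T,l[2:],12).round(1))
# strip near end, side view; far end, top view
z=171
l,e=edge(S['color'],(284.8,224),(305.2,217),3);print('near mid',l,e,onplane(S,l[2:],z).round(1))
for p in((284.8,224),(305.2,217)):print(onplane(S,p,z).round(1))
print(T['color'][295,302:320].sum(1))
l,e=edge(T['color'],(308.6,288),(308.2,301),3);print('far',l,e,onplane(T,l[2:],z).round(1))
E
```

```text
l1 [  0.      1.    185.515 272.988] 0.0 [520.1 352.   12. ]
l2 [  0.     -1.    184.515 302.105] 0.0 [454.1 352.6  12. ]
r1 [  0.      1.    273.459 273.111] 0.0 [521.1 151.7  12. ]
r2 [1.00000e-03 1.00000e+00 2.73459e+02 3.03268e+02] 0.0 [453.  150.9  12. ]
top [  1.      0.    242.162 268.598] 0.0 [530.9 223.1  12. ]
bot [  1.     -0.    229.269 307.543] 0.0 [442.6 250.8  12. ]
near mid [ 9.8284352e-01 -1.8444136e-01  2.9519861e+02  2.2048471e+02] 0.08259682357311249 [ 445.5 -105.1  171. ]
[ 427.6 -106.8  171. ]
[ 463.5 -103.1  171. ]
[522 526 528 528 525 522 520 461 475 475 490 495 504 261 262 192 174 341]
far [ 8.7027781e-02 -9.9620587e-01  3.0813605e+02  2.9494894e+02] 0.2191711962223053 [475.   69.6 171. ]
```

Call:
carry_out --pt "35 -2 0 -0.05" --pt "70 -5 0 -0.1" --pt "110 -7 0 -0.16" --pt "150 -10 0 -0.16" --pt "190 -12 0 -0.16" --pt "225 -15 0 -0.16" --pt "250 -16.5 0 -0.16" --pt "264 -17.5 0 -0.16" --pt "269.2 -17.7 0 -0.16" --pt "269.2 -17.7 0 -0.16" --pt "269.2 -17.7 0 -0.16"

```text
t: 5.35
tcp_pos: [486.9, 251.7, 161.5]
tool_rot: [[-0.003, 1.0, -0.001], [1.0, 0.003, -0.001], [-0.001, -0.001, -1.0]]
wrist_force: [-0.2, 1.0, -1.3]
finger_gap: 33.5
grip_force: 109.7
```

Call:
carry_out --pt "0 0 20 0" --pt "0 0 40 0" --pt "0 0 56 0" --pt "0 0 62 0" --pt "0 0 62 0" --pt "0 0 62 0"

```text
t: 5.85
tcp_pos: [487.5, 252.0, 100.6]
tool_rot: [[-0.002, 1.0, -0.0], [1.0, 0.002, -0.0], [-0.0, -0.0, -1.0]]
wrist_force: [0.1, 0.5, -1.2]
finger_gap: 33.8
grip_force: 109.7
```

```bash
python3 - <<'E'
from h import *
s=sensors.state();print(s['t'],s['tcp_pos'],s['tool_rot'].round(4).tolist(),s['finger_gap'],s['wrist_force'],s['wrist_torque'])
T=optics.camera('top');S=optics.camera('side')
cv2.imwrite('pics/t3.png',T['color']);cv2.imwrite('pics/s3.png',S['color'])
k=np.zeros((500,800,3),np.uint8);k[:,:400]=cv2.resize(T['color'][230:355,175:275],(400,500),interpolation=2);k[:,400:]=cv2.resize(S['color'][150:275,180:280],(400,500),interpolation=2)
cv2.imwrite('pics/p3.png',k)
E
```

```text
5.85 [487.53026484 251.96257413 100.55598228] [[-0.0019, 1.0, -0.0003], [1.0, 0.0019, -0.0003], [-0.0003, -0.0003, -1.0]] 33.837820912195625 [ 0.13382774  0.49557773 -1.24879534] [ 0.03796444 -0.03577651 -0.00732853]
```

View pics/p3.png

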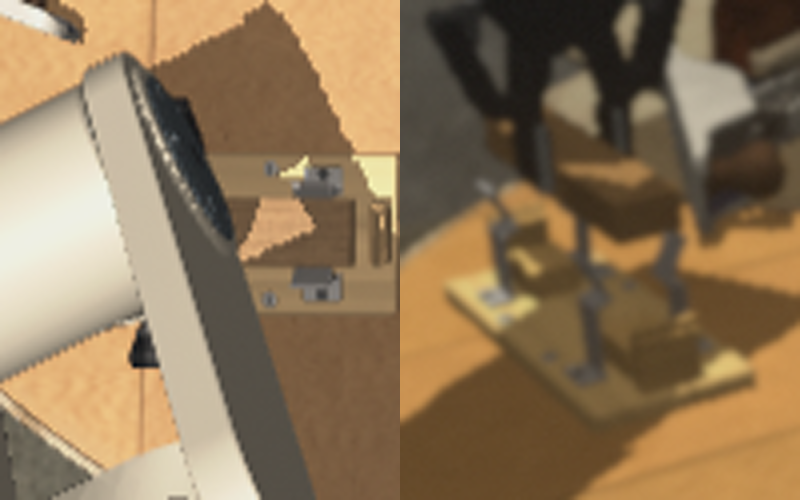

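The top view shows the strip's near end at crop x≈354 with edges at y≈198 and 265. The near stop's inner edge is at x≈371 and the clips are just outside the strip. The side view shows the strip level above the clips. I'll compute the offsets from this.

```bash
python3 - <<'E'
from h import *
T=optics.camera('top');S=optics.camera('side')
t4=lambda x,y:(x/3.6+174.64,y/3.6+254.64)
c4=lambda x,y:(x/4+174.6,y/4+229.6)
I=cv2.imread('pics/top0.png');J=T['color']
f=lambda im,a,b,z,n,r=2.:(lambda l:print(n,l[0][2:].round(2),l[1],onplane(T,l[0][2:],z).round(1)))(edge(im,a,b,r))
f(I,t4(333,90),t4(333,146),48,'R stop inner top')
f(I,t4(33.5,90),t4(33.5,144),48,'L stop inner top',1.5)
f(I,t4(55,95),t4(55,142),12,'L stop inner base',1.5)
f(I,t4(318,96),t4(318,142),30,'R ledge out end'); f(I,t4(125,96),t4(125,142),30,'L ledge R end',1.5)
f(J,c4(354,200),c4(354,263),109.7,'strip end')
f(J,c4(315,198),c4(352,198),109.7,'strip +x edge');f(J,c4(260,265),c4(352,265),109.7,'strip -x edge')
# row/col profile
print(J[286,258:274].tolist())
print('col',[int(v.sum()) for v in J[262:312,260]])
print('col0',[int(v.sum()) for v in I[262:312,254]])
E
```

```text
R stop inner top [267.77 287.43] 0.10660365968942642 [488.8 161.   48. ]
L stop inner top [183.57 287.78] 2.2725839698978234e-06 [486.7 346.8  48. ]
L stop inner base [190.54 287.56] 2.8725660285999766e-06 [487.1 339.7  12. ]
R ledge out end [263.6  289.07] 6.1764323618263e-05 [484.9 171.9  30. ]
L ledge R end [208.49 289.07] 7.752400415483862e-05 [484.1 295.3  30. ]
strip end [263.22 287.02] 2.2782657538300555e-07 [489.8 164.8 109.7]
strip +x edge [258.29 278.6 ] 0.054030124098062515 [507.3 175.4 109.7]
strip -x edge [249.54 295.75] 0.21070162951946259 [471.4 193.2 109.7]
[[59, 81, 103], [60, 82, 104], [60, 83, 106], [60, 82, 105], [45, 60, 75], [57, 79, 97], [84, 116, 141], [85, 116, 141], [85, 116, 142], [75, 105, 131], [66, 93, 115], [60, 84, 103], [125, 179, 220], [64, 89, 110], [53, 73, 89], [149, 207, 236]]
col [532, 364, 291, 287, 289, 287, 291, 337, 355, 333, 344, 343, 347, 359, 364, 330, 345, 275, 246, 245, 247, 262, 252, 256, 249, 258, 247, 254, 264, 248, 253, 262, 256, 257, 336, 378, 343, 315, 296, 295, 293, 295, 298, 366, 379, 365, 304, 276, 273, 276]
col0 [520, 513, 511, 510, 505, 505, 438, 592, 621, 481, 328, 258, 333, 386, 403, 410, 411, 408, 406, 338, 599, 621, 601, 594, 598, 607, 614, 619, 616, 614, 612, 423, 344, 318, 329, 337, 340, 342, 374, 625, 508, 427, 498, 549, 627, 631, 538, 504, 510, 519]
```

Call:
carry_out --pt "0 -1 6 0" --pt "0 -1 12 0" --pt "0 -1 18 0" --pt "0 -1 22 0" --pt "0 -1 24 0" --pt "0 -1 24 0"

```text
t: 6.55
tcp_pos: [485.9, 252.7, 75.5]
tool_rot: [[-0.003, 1.0, -0.001], [1.0, 0.003, -0.001], [-0.001, -0.001, -1.0]]
wrist_force: [0.0, -0.7, 0.0]
finger_gap: 33.5
grip_force: 109.7
```

Call:
carry_out --pt "0 0 1 0" --pt "0 0 2 0" --pt "0 0 3 0" --pt "0 0 4 0" --pt "0 0 5 0" --pt "0 0 5 0"

```text
t: 7.05
tcp_pos: [486.6, 253.0, 71.6]
tool_rot: [[-0.003, 1.0, 0.0], [1.0, 0.003, 0.0], [0.0, 0.0, -1.0]]
wrist_force: [-1.9, 0.2, 3.0]
finger_gap: 33.6
grip_force: 110.1
```

Call:
carry_out --pt "-0.5 -0.7 1 0" --pt "-0.7 -0.8 2 0" --pt "-0.7 -0.8 3 0" --pt "-0.7 -0.8 4 0" --pt "-0.7 -0.8 5 0" --pt "-0.7 -0.8 6 0" --pt "-0.7 -0.8 7 0" --pt "-0.7 -0.8 8 0" --pt "-0.7 -0.8 8 0"

```text
t: 7.8
tcp_pos: [486.1, 252.5, 63.6]
tool_rot: [[-0.003, 1.0, 0.001], [1.0, 0.003, 0.001], [0.001, 0.001, -1.0]]
wrist_force: [-1.1, 1.8, 3.4]
finger_gap: 33.7
grip_force: 110.1
```

Call:
carry_out --pt "0 0 1 0" --pt "0 0 2 0" --pt "0 0 3 0" --pt "0 0 4 0" --pt "0 0 5 0" --pt "0 0 6 0" --pt "0 0 7 0" --pt "0 0 8 0" --pt "0 0 8 0"

```text
t: 8.55
tcp_pos: [485.5, 252.1, 55.0]
tool_rot: [[-0.003, 1.0, -0.0], [1.0, 0.003, -0.0], [-0.0, -0.0, -1.0]]
wrist_force: [0.4, 0.9, 0.8]
finger_gap: 33.9
grip_force: 109.9
```

```bash
python3 - <<'E'
from h import *
s=sensors.state();print(s['t'],s['tcp_pos'],s['finger_gap'],s['wrist_force'],s['wrist_torque'])
T=optics.camera('top');S=optics.camera('side')
k=np.zeros((500,800,3),np.uint8);k[:,:400]=cv2.resize(T['color'][230:355,175:275],(400,500),interpolation=2);k[:,400:]=cv2.resize(S['color'][160:285,180:280],(400,500),interpolation=2)
cv2.imwrite('pics/p4.png',k)
E
```

```text
8.55 [485.52812362 252.13915391  54.98229793] 33.93636491561337 [0.38825518 0.91510407 0.76184399] [ 0.16430852 -0.09004747  0.01941737]
```

View pics/p4.png

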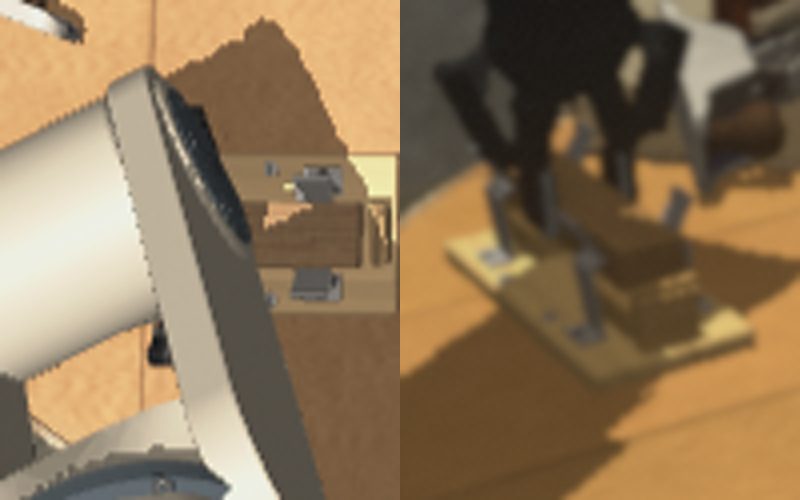

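The strip sits between the clips, its end (crop x≈362) clear of the near stop (x≈370), and both visible clips are spread. I'll keep pressing.

Call:
carry_out --pt "0 0 1 0" --pt "0 0 2 0" --pt "0 0 3 0" --pt "0 0 4 0" --pt "0 0 5 0" --pt "0 0 6 0" --pt "0 0 7 0" --pt "0 0 8 0" --pt "0 0 8 0"

```text
t: 9.4
tcp_pos: [485.5, 252.2, 47.0]
tool_rot: [[-0.003, 1.0, -0.0], [1.0, 0.003, -0.0], [-0.0, -0.0, -1.0]]
wrist_force: [0.7, 1.2, 2.2]
finger_gap: 33.9
grip_force: 110.0
```

Call:
carry_out --pt "0 0 0.5 0" --pt "0 0 1 0" --pt "0 0 1.5 0" --pt "0 0 2 0" --pt "0 0 2.5 0" --pt "0 0 3 0" --pt "0 0 3 0"

```text
t: 9.98
tcp_pos: [485.3, 251.9, 43.7]
tool_rot: [[-0.003, 1.0, -0.001], [1.0, 0.003, -0.001], [-0.001, -0.001, -1.0]]
wrist_force: [2.0, -0.9, -9.2]
finger_gap: 33.3
grip_force: 111.1
```

Call:
carry_out --pt "0 0 0.4 0" --pt "0 0 0.8 0" --pt "0 0 1.2 0" --pt "0 0 1.2 0" --pt "0 0 1.2 0"

```text
t: 10.4
tcp_pos: [485.5, 252.2, 43.3]
tool_rot: [[-0.003, 1.0, -0.0], [1.0, 0.003, 0.0], [0.0, -0.0, -1.0]]
wrist_force: [0.7, -0.9, -1.4]
finger_gap: 33.4
grip_force: 112.0
```

Call:
carry_out --pt "0 0 0.4 0" --pt "0 0 0.8 0" --pt "0 0 0.8 0" --pt "0 0 0.8 0" --pt "0 0 0.8 0"

```text
t: 10.82
tcp_pos: [485.5, 252.2, 43.1]
tool_rot: [[-0.003, 1.0, 0.0], [1.0, 0.003, 0.0], [0.0, 0.0, -1.0]]
wrist_force: [-1.9, -0.1, 9.0]
finger_gap: 33.8
grip_force: 113.5
```

Call:
carry_out --pt "0 0 0.1 0" --pt "0 0 0.1 0" --pt "0 0 0.1 0" --pt "0 0 0.1 0" --pt "0 0 0.1 0" --pt "0 0 0.1 0"

```text
t: 11.32
tcp_pos: [485.6, 252.3, 43.1]
tool_rot: [[-0.003, 1.0, 0.0], [1.0, 0.003, 0.0], [0.0, 0.0, -1.0]]
wrist_force: [-2.9, -1.1, 9.3]
finger_gap: 33.7
grip_force: 113.5
```

```bash
python3 - <<'E'
from h import *
F=[]
for i in range(6):
    T=optics.camera('top');s=sensors.state();F.append(s['wrist_force'])
S=optics.camera('side')
print(s['t'],s['tcp_pos'],np.mean(F,0),np.array(F)[:,2],s['wrist_torque'])
k=np.zeros((500,800,3),np.uint8);k[:,:400]=cv2.resize(T['color'][230:355,175:275],(400,500),interpolation=2);k[:,400:]=cv2.resize(S['color'][160:285,180:280],(400,500),interpolation=2)
cv2.imwrite('pics/p5.png',k)
E
```

```text
11.6167 [485.54659873 252.24611352  43.08092838] [-3.25697321 -1.61172593  9.5219686 ] [ 9.32576211  9.29589357  9.61616591  9.25271589 10.04691272  9.59436141] [-0.19917188  0.47490887 -0.00690397]
```

View pics/p5.png

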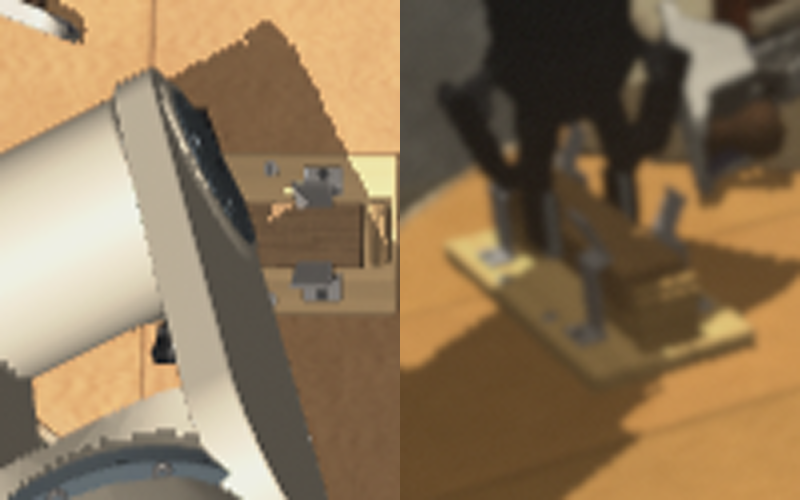

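```bash
python3 -c "
from rig import job
print(job.finish_job())"
```

```text
the job is handed in; nothing more can be done
None
```

The wear strip is pressed home in the holder, with its underside at about 30 mm, and the arm is still gripping and pressing it down with about 9.5 N. Three of the four clips look snapped shut in the pictures; the fourth, far end on the robot's side, was hidden by the gripper. The other two oak pieces were not touched. I handed the job in at about 11.6 s and got no verdict back.

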